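Turn a pantry tally over through the twist guide

ROBOT

A 6-joint arm with a two-finger parallel gripper is mounted at the origin on a cart in front of the work surface, level with it; the furniture and walls round the work are solid. World frame = base frame: x ahead of the robot, y to its left, z up, the work surface at z = 0. Lengths are in m, angles in rad, forces in N, time in s.
With the tool pointing down it reaches from about 0.325 to 0.75 m from the base axis. Payload 7.6 kg.
Tool frame: the origin (TCP) lies at the very end of the fingers, on their centre line; the grasp point (between the pads) lies 19 mm behind it; z points along the fingers, y is the line along which they close (so a half turn about z gives the same grasp; the last joint's range is limited). The gripper opens to 85 mm and grips with 20 to 120 N. Pads are 22 mm wide; open, the fingers measure 114 mm over their backs; the gripper's body (76 mm by 85 mm) begins 54 mm behind the grasp point. The pads swing forward as they close: fully open they stand 13 mm farther back than shut.
Start: joints at [1.052, 0.052, 1.401, -0, 1.689, -0.07], TCP at [0.228, 0.473, 0.231] pointing down, gripper open.
Joint ranges: [-2.9, 2.9], [-0.91, 2.17], [0.12, 2.37], [-1.06, 4.2], [0.26, 2.73], [-2.93, 2.93]. Speed limits (rad/s): [2.57, 2.57, 3.01, 3.14, 3.14, 3.14].

INTERFACE

Orientations are given as a 3x3 rotation matrix whose columns are the frame's x, y, z axes.
In Python, from station import env gives the robot as it stands.
- The arm moves only by the tool apply_moves, never from a script. Its argument "motion" is text: rows parted by semicolons, each of 4 numbers parted by spaces: the shift along the world's x, y, z in m, then the turn about the world's z in degrees. A call has exactly 10 rows; each row is the pose to reach, as a shift and turn from the pose commanded when the call began; what a row does not reach only later rows make up. A row lasts 1/10 s, in which the tool goes at most 50 mm and 8.59 degrees, less where a joint would pass 70% of its speed; a pose out of reach is approached as far as the arm can. A call with a gripper value outside its range is refused whole. "gripper" is the opening, from -1 (shut) to 1 (fully open), set as the call begins (left out, the last holds). The fingers move at their own pace and stop on an object; "newtons" is the grip in N (left out, the last holds). Time passes only in rows, so rows that repeat a pose let the fingers close, or fill a call up. It gives the time, the measured TCP pose, the force, the opening and the grip force at its end, in the units of the state.
- env.state(): the state, without advancing time (a new reading comes with each control period).
- env.get_image(name): name is "side" or "top"; returns the picture (400x640x3 uint8, red, green, blue); there is no depth.
- env.calibration(name): a dict with "mtx" (3x3 intrinsics, pixels), "k1" (the pictures are not rectified: a ray, as slopes to the right and down, at radius r is drawn at 1 + k1 r^2 times it, then the intrinsics apply), "rvec" (rotation vector, rad) and "tvec" (3), from world to camera coordinates, as OpenCV has them. Camera axes: x right, y down, z forward; pixel columns grow to the right and rows downward; lengths in m; the calibration is good to about 2 mm. A picture is of the moment at which its call begins. calibration takes no time and is no camera call.
- env.sign_off(): hands the job in; it is judged then, once.
Trained networks look in the newest picture that a camera, given by its name, has taken for a name from the list of things; names that differ only in an ending like _2 or _b are one class to them, and where a whole thing is asked for, a point or a joint stands for the part that bears it (a point fixed in the world has none). Each returns a list of dicts, best first, with "conf" (0 to 1); they miss things now and then, are a little off and sometimes report something else, mostly with a low value. They report only what shows in the picture. A call takes as long as a camera call. They do not tell look-alikes from the thing itself.
- env.boxes_of(thing, camera): "xy" ([column, row] in pixels, amid what is visible of it).
- env.cut_out(thing, camera): "pixels" (400x640 bool, what is visible of it) and "xy" ([column, row] in pixels, amid what is visible of it).
The state is a dict: "t": time; "q": joint angles; "qd": joint speeds; "joint_torque": joint torques, N m; "eef_pos": TCP position; "tool_rot": TCP orientation; "contact_force": force on the tool from outside, world axes, zero at the start; "torque": the same for the moment, N m; "width": finger opening in m; "gripper_force": force on a finger pad.
Only numpy, scipy, OpenCV 4.12 (cv2) and the standard library are available. Lean on these libraries where they do the work, as an engineer would, in place of code of your own. Each camera call takes 0.05 s, during which the arm holds its last target. There are 200 camera calls.

TASK

Turn the ringed pantry tally over with the wire twist guide to show that its jar needs restocking: take the round wooden tally with the raised ring (not the one with the raised bar) out of its leaning stand, put it on edge into the slot on top of the guide with its ring facing the back, away from you, and press it down past the sprung rollers so that it falls through the twist. It must end standing in the pocket at the foot of the guide, ring facing the front, towards you; leave the other tally in its stand and do not shift the loose bowl and the small jar.

Things in the scene. Friction and masses are not known exactly. Their poses are not given: they have to be found in the camera images.
- tally_ring_center (a point): Centre of the ringed tally: a plain pale wooden disc 72 mm across, 8 mm thick, about 50 g, with a raised darker ring (32 mm outside, 24 mm inside diameter, 3 mm high) on one face only. x axis points out of the ringed face; y and z lie in the disc. It starts leaning in its stand, centre 51 mm above the counter, ringed face on top and away from the robot.
- tally_ring_face (a point): Point on the axis of the same tally, level with the top of its ring, 7 mm from its centre along x; tells which way the ring faces.
- tally_bar_center (a point): Centre of the other tally: the same disc with a straight raised bar 32 x 8 x 3 mm of the same dark wood in place of the ring (x axis out of that face). It leans in the other stand and stays there.
- stand_ring: Fixed wooden stand (foot 100 x 100 mm, origin under the tally) with the ringed tally on edge, 0.6 rad from upright, top towards -x (robot's side). The rest under the disc ends 6 mm below the disc's centre, lip and cheeks 14 and 22 mm above its lowest edge; the upper half is free on both faces, to be pinched across its thickness, fingers along the disc's plane.
- stand_bar: The equal stand of the other tally; the two stands may have changed places.
- guide: Twist guide, fixed: foot board 120 x 150 mm, two posts, wooden mouth block 43 x 136 mm on top with a slot, ten slippery twisted wires below it, a pocket at the foot. Origin under the middle of the foot; x from front (robot's side) to back, y along the slot, z up. A tally falling through turns half round about the vertical: the face that looked back looks to the front.
- guide_mouth (a point): Centre of the slot, level with the guide's top face, 290 mm above the counter; axes as the guide's. The slot goes straight down, 77 mm along y by 15 mm along x. Two post caps rise 5 mm over the top face at y = -61 and +61 mm.
- guide_rollers (a point): Midway between two sprung rollers that narrow the slot to 66 mm, 27 mm below the top face. They stop a tally with its centre 11 mm below the top face and its upper edge 25 mm proud; let go there it stays. Pressed down about 17 mm more, with 5 to 12 N, its widest part snaps past them and it falls by itself.
- guide_pocket (a point): Centre of the floor of the pocket, straight below the mouth, 14 mm above the counter; axes as the guide's. The pocket is 15 mm wide along x, with flared edges up to 26 mm above its floor; a tally standing in it has its centre 36 mm above this point and may lean a little.
- shallow_bowl: Small loose pinch bowl, 71 x 68 x 30 mm, origin at the middle of its underside; to be left where it is.
- small_jar: Small loose glass jar of pebbles, 72 x 63 x 85 mm, origin at the middle of its underside; to be left where it is.
Mind the look-alikes: they are no part of the job. What is shaped like the part that bears tally_ring_center but blue, purple or red is not meant.

How it is judged:
By the outcome, as a careful person would: the job done as asked, in the order asked, and still so for the second after the job is handed in, with the robot touching nothing.
It also fails if it takes over 58 s, if anything falls off the work surface, if the arm or the gripper's body presses on something with over 40 N, if the wrist force passes 120 N, or if a joint passes its speed limit or range.

## Working session

There is one attempt and no reset: what is moved stays moved. The work goes in short steps, Python scripts to look and compute and a tool call to move; the robot and the scene stay as the last step left them, time stands still between calls to the robot, and variables do not carry over. Pictures are saved under pics/ and viewed, at most 10 in all, crops included, and the job is handed in when it is done.

Besides the shell and the picture viewer there is one more tool, called after ">>>" by a JSON object that holds its "api" and its "payload", one argument or row to a line. apply_moves: Moves the arm, as the interface text tells. Its arguments: {"type":"object","properties":{"motion":{"type":"string"},"gripper":{"type":"number"},"newtons":{"type":"number"}},"required":["motion"]}

```bash
mkdir -p pics; ls; cat > h.py <<'E'
import numpy as np, cv2
from station import env
def cal(n):
    c=env.calibration(n); R=cv2.Rodrigues(np.array(c["rvec"],float))[0]
    return np.array(c["mtx"],float),float(c["k1"]),R,np.array(c["tvec"],float).ravel()
def ray(n,xy):
    K,k,R,t=cal(n); 
    u=cv2.undistortPoints(np.array([[xy]],float),K,np.array([k,0,0,0,0.]))[0,0]
    d=R.T@np.array([u[0],u[1],1]); return -R.T@t,d/np.linalg.norm(d)
def proj(n,p):
    K,k,R,t=cal(n)
    return cv2.projectPoints(np.array(p,float).reshape(-1,1,3),R,t,K,np.array([k,0,0,0,0.]))[0][:,0]
def tri(a,b):
    (c1,d1),(c2,d2)=ray("side",a),ray("top",b)
    s=np.linalg.lstsq(np.c_[d1,-d2],c2-c1,rcond=None)[0]
    p,q=c1+s[0]*d1,c2+s[1]*d2
    return (p+q)/2,np.linalg.norm(p-q)
def atz(n,xy,z):
    c,d=ray(n,xy); return c+d*(z-c[2])/d[2]
def snap(n,f):
    cv2.imwrite("pics/"+f,env.get_image(n)[:,:,::-1])
E
python3 - <<'E'
from h import *
for n in ("side","top"):
    snap(n,n+"0.png"); K,k,R,t=cal(n); print(n,K[0,0],k,"cam",(-R.T@t).round(3),"fwd",R[2].round(2))
    for th in ["tally_ring_center","tally_bar_center","guide_mouth","guide_pocket","guide_rollers","stand_ring","stand_bar","guide","shallow_bowl","small_jar"]:
        print(th,[(np.round(d["xy"]).tolist(),round(d["conf"],2)) for d in env.boxes_of(th,n)])
E
```

```text
pics
side 385.76482954790185 -0.042219279648869325 cam [ 0.411 -0.969  0.593] fwd [ 0.07  0.87 -0.48]
tally_ring_center [([284.0, 250.0], 0.94), ([269.0, 275.0], 0.79), ([252.0, 321.0], 0.64), ([330.0, 254.0], 0.49)]
tally_bar_center [([322.0, 314.0], 0.97), ([354.0, 231.0], 0.51)]
guide_mouth [([309.0, 189.0], 0.86)]
guide_pocket [([309.0, 181.0], 0.86)]
guide_rollers [([311.0, 184.0], 0.59)]
stand_ring [([334.0, 271.0], 0.82)]
stand_bar [([330.0, 332.0], 0.67), ([330.0, 252.0], 0.46)]
guide []
shallow_bowl [([354.0, 234.0], 0.8)]
small_jar [([386.0, 240.0], 0.68)]
top 394.24966732199647 -0.07599836168821447 cam [ 0.425 -0.192  1.056] fwd [ 0.05 -0.04 -1.  ]
tally_ring_center [([384.0, 262.0], 0.89), ([331.0, 255.0], 0.69), ([296.0, 239.0], 0.64)]
tally_bar_center [([401.0, 212.0], 0.94)]
guide_mouth [([222.0, 207.0], 0.88)]
guide_pocket [([221.0, 207.0], 0.82)]
guide_rollers [([224.0, 210.0], 0.72), ([404.0, 209.0], 0.27)]
stand_ring [([333.0, 194.0], 0.97)]
stand_bar [([394.0, 207.0], 0.92)]
guide [([220.0, 205.0], 0.86)]
shallow_bowl [([286.0, 172.0], 0.93)]
small_jar [([308.0, 141.0], 0.6)]
```

View pics/side0.png

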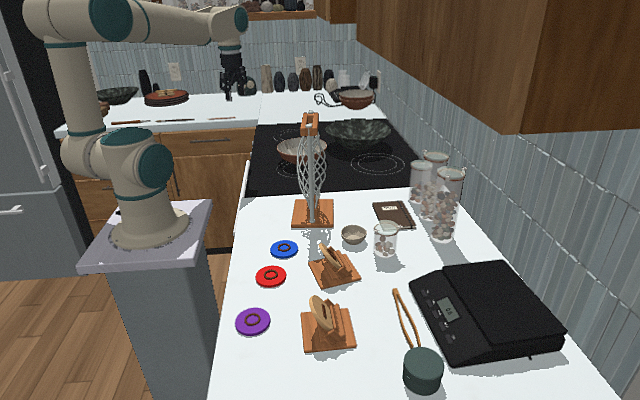

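View pics/top0.png

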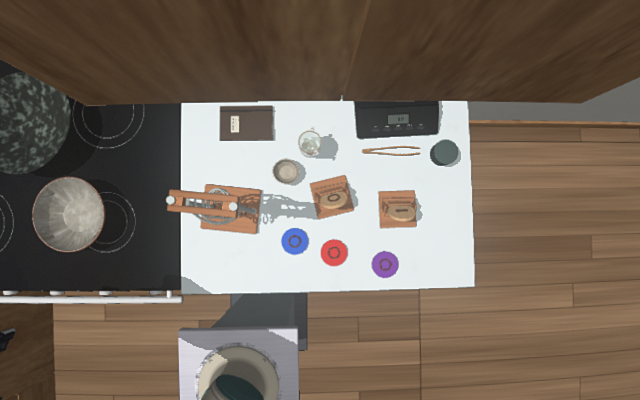

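The side view shows stands at about (334,271) and (328,332), and the guide at (311,120–215). In the top view the candidates are the blue (295,241), red (334,253) and purple (385,264) flat discs, the wooden disc at (333,197) with a ring mark, and the wooden disc at (401,211) with a bar mark. The plain wooden one with a ring at (333,197) fits; I'll confirm it with a crop.

```bash
python3 - <<'E'
from h import *
im=env.get_image("top")[:,:,::-1]; s=env.get_image("side")[:,:,::-1]
a=cv2.resize(im[165:240,295:427],None,fx=6,fy=6,interpolation=2)
cv2.imwrite("pics/c1.png",a[:, :792])
b=cv2.resize(im[175:240,160:270],None,fx=7,fy=7,interpolation=2); cv2.imwrite("pics/c2.png",b)
c=cv2.resize(s[100:235,280:345],None,fx=4.4,fy=4.4,interpolation=2)
d=cv2.resize(s[235:295,300:370],None,fx=7,fy=7,interpolation=2)
o=np.zeros((594,780,3),np.uint8); o[:c.shape[0],:c.shape[1]]=c; o[:d.shape[0],288:288+d.shape[1]]=d[:, :492]; cv2.imwrite("pics/c3.png",o)
E
```

```text
(no output)
```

View pics/c1.png

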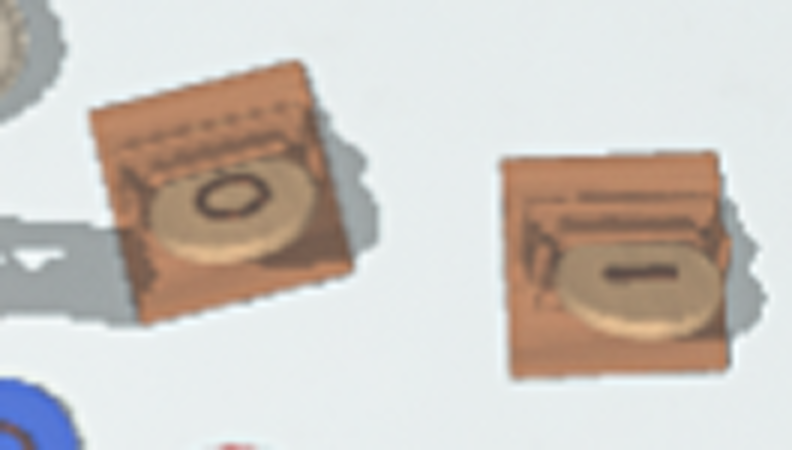

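View pics/c2.png

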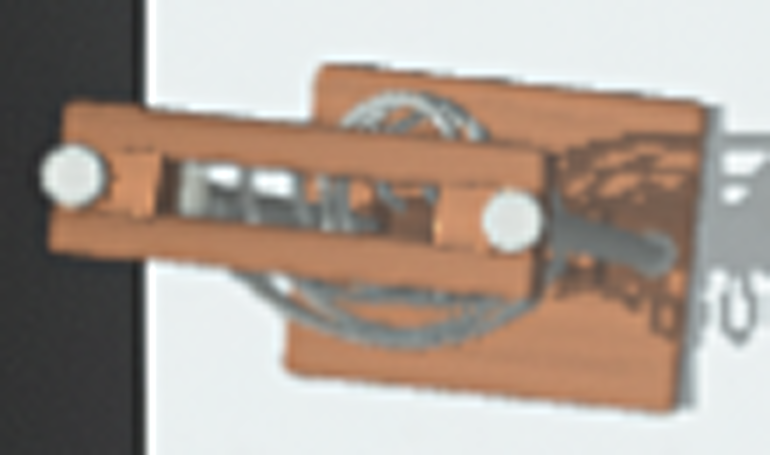

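View pics/c3.png

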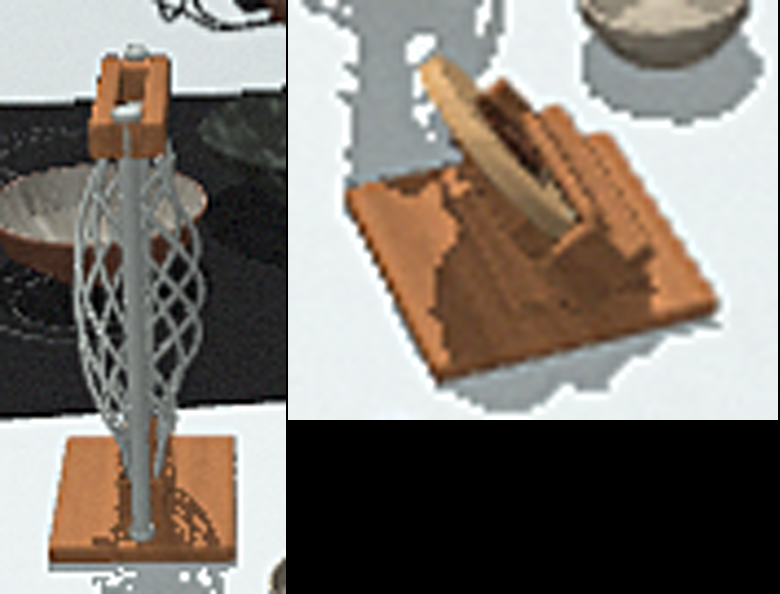

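The crop c1 confirms it: the plain wooden disc at top (333,197) has a raised ring and is the target. The one at (401,211) has a bar and stays. In c2 the slot's post caps are at about (170,200) and (233,206).

```bash
python3 - <<'E'
from h import *
cr=lambda P,o,f:[(o[0]+x/f-0.4,o[1]+y/f-0.4) for x,y in P]
caps=[atz("top",p,.295) for p in cr([(72,175),(512,220)],(160,175),7)]
v=caps[0]-caps[1]; print("caps",np.round(caps,4),"len",np.linalg.norm(v),"mid",np.mean(caps,0).round(4),"yaw y",np.degrees(np.arctan2(-v[0],v[1])))
for i,p in enumerate(cr([(135,52),(125,113)],(280,100),4.4)):
    q=cr([(72,175),(512,220)],(160,175),7)[i]; print("tri",*tri(p,q))
# side cap crossing for slot corners / block corners
bl=[atz("top",p,.29) for p in cr([(65,100),(552,150),(540,300),(50,250)],(160,175),7)]
print("block mid",np.mean(bl,0).round(4),[np.linalg.norm(bl[i]-bl[i-1]).round(3) for i in range(4)])
ft=[atz("top",p,.014) for p in cr([(318,65),(715,105),(680,410),(290,370)],(160,175),7)]
e=ft[0]-ft[1]; print("foot mid",np.mean(ft,0).round(4),[np.linalg.norm(ft[i]-ft[i-1]).round(3) for i in range(4)],np.degrees(np.arctan2(-e[0],e[1])))
st=[atz("top",p,.01) for p in cr([(90,110),(298,60),(352,270),(140,323)],(295,165),6)]
a=st[0]-st[1]; b=st[3]-st[2]; c=st[0]-st[3]; d=st[1]-st[2]
print("stand mid",np.mean(st,0).round(4),[np.linalg.norm(st[i]-st[i-1]).round(3) for i in range(4)],[np.degrees(np.arctan2(-w[0],w[1])).round(1) for w in(a,b)],[np.degrees(np.arctan2(w[1],w[0])).round(1) for w in (c,d)])
yaw=np.radians(np.mean([np.degrees(np.arctan2(-w[0],w[1])) for w in(a,b)]+[np.degrees(np.arctan2(w[1],w[0])) for w in(c,d)]))
n=np.array([np.cos(.6)*np.cos(yaw),np.cos(.6)*np.sin(yaw),np.sin(.6)])
r=atz("top",cr([(233,197)],(295,165),6)[0],.055); print("yaw",np.degrees(yaw),"disc C from ring",(r-.007*n).round(4))
# model disc silhouette check
u=np.array([-np.sin(.6)*np.cos(yaw),-np.sin(.6)*np.sin(yaw),np.cos(.6)]); w=np.cross(n,u)
for th,cam in (("tally_ring_center","top"),("tally_ring_center","side")):
    for D in env.cut_out(th,cam): 
        ys,xs=np.nonzero(D["pixels"]); print(cam,np.round(D["xy"],1),D["conf"].__round__(2),len(xs),xs.min(),xs.max(),ys.min(),ys.max())
C=r-.007*n; th=np.linspace(0,6.28,90)
for cam in("top","side"):
    P=np.vstack([C+.036*(np.outer(np.cos(th),u)+np.outer(np.sin(th),w))+s*.004*n for s in(-1,1)])
    q=proj(cam,P); print(cam,"model",q.min(0).round(1),q.max(0).round(1))
s=env.state(); print(s["tool_rot"],s["eef_pos"],s["width"])
E
```

```text
caps [[ 0.4768  0.074   0.295 ]
 [ 0.4625 -0.0475  0.295 ]] len 0.12235271039279277 mid [0.4696 0.0132 0.295 ] yaw y -6.750575775833666
tri [0.47761723 0.07441883 0.29361388] 0.0013654951227899035
tri [ 0.46306065 -0.0473661   0.29393595] 0.0011019494889059156
block mid [0.4692 0.0119 0.29  ] [np.float64(0.042), np.float64(0.136), np.float64(0.042), np.float64(0.137)]
foot mid [0.4699 0.0102 0.014 ] [np.float64(0.115), np.float64(0.151), np.float64(0.115), np.float64(0.147)] -6.695727356690192
stand mid [ 0.498  -0.2549  0.01  ] [np.float64(0.097), np.float64(0.095), np.float64(0.097), np.float64(0.097)] [np.float64(12.8), np.float64(13.0)] [np.float64(12.2), np.float64(13.2)]
yaw 12.792234118566105 disc C from ring [ 0.4864 -0.2588  0.051 ]
top [387.1 263.2] 0.82 531 371 397 253 277
top [292.9 240. ] 0.72 574 281 307 228 254
top [333.5 197.3] 0.56 353 320 346 192 208
side [269.4 273.4] 0.93 564 255 285 265 287
side [249.2 321.7] 0.91 778 234 269 308 334
side [330.1 253.8] 0.72 193 319 340 243 267
side [283.5 246. ] 0.7 436 270 297 239 258
top model [319.8 190.9] [348.1 209. ]
side model [316.9 242.1] [339.5 269. ]
[[-9.00963739e-01  4.33894384e-01  6.21499963e-05]
 [ 4.33894388e-01  9.00963731e-01  1.24610986e-04]
 [-1.92688567e-06  1.39236514e-04 -9.99999990e-01]] [0.22778972 0.47304596 0.23132853] 0.08540272284671943
```

>>> {"api": "apply_moves", "payload": {
  "motion": "0.012 -0.034 0.018 -7.1;0.024 -0.068 0.036 -14.2;0.036 -0.102 0.054 -21.3;0.048 -0.136 0.072 -28.4;0.060 -0.170 0.090 -35.5;0.072 -0.204 0.108 -42.6;0.084 -0.238 0.126 -49.7;0.096 -0.272 0.144 -56.8;0.108 -0.306 0.155 -63.9;0.120 -0.340 0.160 -71",
  "gripper": 1,
  "newtons": 30
}}

```text
t: 2.3
eef_pos: [0.348, 0.1317, 0.3928]
tool_rot: [[0.122, 0.993, 0.003], [0.993, -0.122, 0.001], [0.001, 0.002, -1.0]]
contact_force: [0.6, -0.0, 0.4]
width: 0.0853
gripper_force: 0.0
```

>>> {"api": "apply_moves", "payload": {
  "motion": "0.0135 -0.0392 0 -7.05;0.027 -0.0784 0 -14.1;0.0405 -0.1176 0 -21.15;0.054 -0.1568 0 -28.2;0.0675 -0.196 0 -35.25;0.081 -0.2352 0 -42.3;0.0945 -0.2744 -0.01 -49.35;0.108 -0.3136 -0.03 -56.4;0.1215 -0.3528 -0.05 -63.45;0.1348 -0.392 -0.07 -70.5"
}}

```text
t: 3.3
eef_pos: [0.4828, -0.2607, 0.3206]
tool_rot: [[0.976, 0.216, 0.0], [0.216, -0.976, -0.0], [0.0, 0.0, -1.0]]
contact_force: [0.2, 0.6, 0.3]
width: 0.0853
gripper_force: 0.0
```

>>> {"api": "apply_moves", "payload": {
  "motion": "0 0 -0.03 0;0 0 -0.06 0;0 0 -0.09 0;0 0 -0.12 0;0 0 -0.15 0;0 0 -0.18 0;0 0 -0.2 0;0 0 -0.21 0;0 0 -0.21 0;0 0 -0.21 0"
}}

```text
t: 4.3
eef_pos: [0.4831, -0.2593, 0.1126]
tool_rot: [[0.975, 0.221, 0.001], [0.221, -0.975, -0.001], [0.001, 0.001, -1.0]]
contact_force: [0.7, 0.2, -1.1]
width: 0.0854
gripper_force: 0.0
```

>>> {"api": "apply_moves", "payload": {
  "motion": "0 0 -0.01 0;0 0 -0.02 0;0 0 -0.03 0;0 0 -0.04 0;0 0 -0.05 0;0 0 -0.058 0;0 0 -0.065 0;0 0 -0.07 0;0 0 -0.075 0;0 0 -0.075 0"
}}

```text
t: 5.3
eef_pos: [0.4823, -0.2588, 0.0356]
tool_rot: [[0.975, 0.221, -0.001], [0.221, -0.975, 0.0], [-0.001, -0.001, -1.0]]
contact_force: [-0.2, 0.6, -0.3]
width: 0.0854
gripper_force: 0.0
```

```bash
python3 - <<'E'
from h import *
a=env.get_image("side")[215:300,285:385,::-1]; b=env.get_image("top")[160:230,300:370,::-1]
a=cv2.resize(a,None,fx=4.5,fy=4.5,interpolation=2);b=cv2.resize(b,None,fx=4.8,fy=4.8,interpolation=2)
o=np.zeros((390,800,3),np.uint8);o[:a.shape[0],:a.shape[1]]=a;o[:b.shape[0],455:455+b.shape[1]]=b;cv2.imwrite("pics/c4.png",o)
E
```

```text
(no output)
```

View pics/c4.png

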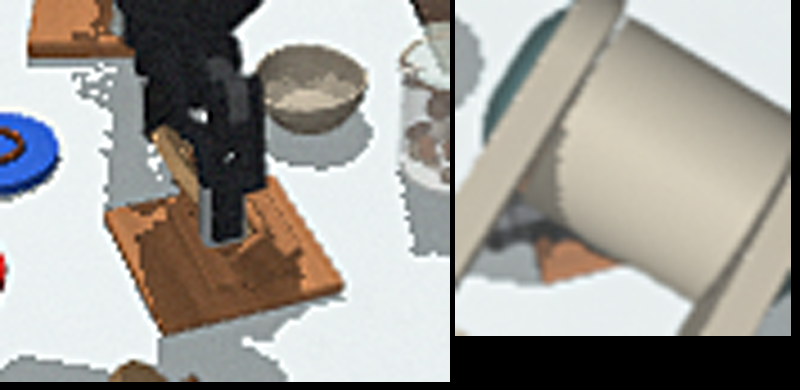

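The near finger sits beside the disc's rim, its tip at side pixel (335,269), just above the cheek and with no contact force. I'll close on the rim across the diameter, because the tool stays vertical and the rim contacts let the disc pivot upright later.

>>> {"api": "apply_moves", "payload": {
  "motion": "0 0 0 0;0 0 0 0;0 0 0 0;0 0 0 0;0 0 0 0;0 0 0 0;0 0 0 0;0 0 0 0;0 0 0 0;0 0 0 0",
  "gripper": -0.2,
  "newtons": 30
}}

```text
t: 6.4
eef_pos: [0.4829, -0.2592, 0.037]
tool_rot: [[0.975, 0.221, 0.001], [0.221, -0.975, -0.001], [0.001, 0.001, -1.0]]
contact_force: [-1.6, -0.0, 5.8]
width: 0.0707
gripper_force: 33.8
```

>>> {"api": "apply_moves", "payload": {
  "motion": "-0.0022 -0.0005 0.0033 0;-0.0044 -0.001 0.0066 0;-0.0066 -0.0015 0.0099 0;-0.0088 -0.002 0.0132 0;-0.011 -0.0025 0.0165 0;-0.0132 -0.003 0.02 0;-0.0165 -0.0038 0.0248 0;-0.0198 -0.0045 0.03 0;-0.022 -0.005 0.033 0;-0.022 -0.005 0.033 0"
}}

```text
t: 7.4
eef_pos: [0.4604, -0.2643, 0.0699]
tool_rot: [[0.975, 0.221, 0.0], [0.221, -0.975, -0.001], [0.0, 0.001, -1.0]]
contact_force: [-0.6, 0.9, -0.7]
width: 0.0704
gripper_force: 34.3
```

>>> {"api": "apply_moves", "payload": {
  "motion": "0 0 0.01 0;0 0 0.02 0;0 0 0.03 0;0 0 0.045 0;0 0 0.06 0;0 0 0.08 0;0 0 0.1 0;0 0 0.12 0;0 0 0.13 0;0 0 0.13 0"
}}

```text
t: 8.4
eef_pos: [0.4612, -0.2644, 0.2016]
tool_rot: [[0.975, 0.221, 0.003], [0.221, -0.975, -0.002], [0.003, 0.003, -1.0]]
contact_force: [0.1, -0.2, -0.1]
width: 0.0703
gripper_force: 34.4
```

```bash
python3 - <<'E'
from h import *
c=proj("side",[[.46,-.263,.2]])[0].astype(int); print(c)
a=env.get_image("side")[c[1]-55:c[1]+60,c[0]-50:c[0]+50,::-1]
cv2.imwrite("pics/c5.png",cv2.resize(a,None,fx=5,fy=5,interpolation=2))
E
```

```text
[315 200]
```

View pics/c5.png

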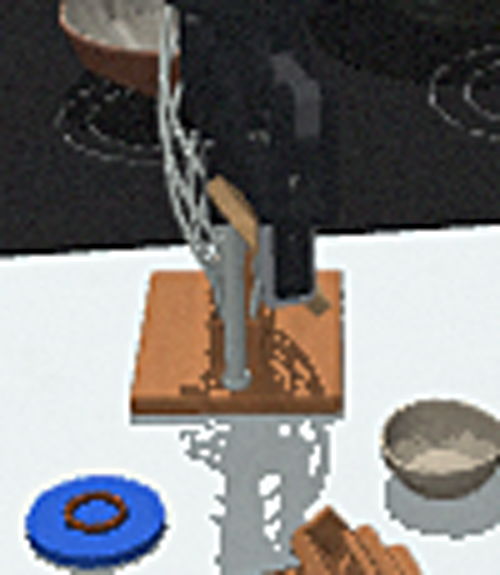

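The disc is held across its rim at the same tilt of about 0.6 rad, from top edge (310,183) to bottom edge (329,206); the near finger tip is at (324,206). Next I'll check the disc's offset from the TCP.

```bash
python3 - <<'E'
from h import *
T=env.state()["eef_pos"]; yaw=np.radians(12.8); s=np.array([np.cos(yaw),np.sin(yaw),0]); y=np.array([-s[1],s[0],0]); Z=np.array([0,0,1.])
cr=lambda x,yy:(265+x/5-.4,145+yy/5-.4)
def m(ds,dz,a):
    u=-np.sin(a)*s+np.cos(a)*Z;n=np.cos(a)*s+np.sin(a)*Z;th=np.linspace(0,6.28,120)
    P=np.vstack([T+ds*s+dz*Z+.036*(np.outer(np.cos(th),u)+np.outer(np.sin(th),y))+k*.004*n for k in(-1,1)])
    q=proj("side",P); return np.r_[q.min(0),q.max(0)]
print("meas",cr(207,175),cr(331,316))
for a in(.5,.6,.7):
  for ds in(.002,.004,.006):
    print(a,ds,m(ds,.014,a).round(1))
# near finger tip height: pixel of bottom edge, outer face y
for dz in(0,.005,.01,.015): print(dz,proj("side",[T-.05*y+dz*Z,T-.036*y+dz*Z]).round(1).tolist())
print("tip px",cr(295,303))
M=np.array([.4693,.0125,0]);g=np.array([np.cos(np.radians(6.7)),-np.sin(np.radians(6.7)),0])
for cs in(-.0175,-.001): print(cs,(M+g*(cs-.004)-T).round(4))
E
```

```text
meas (306.0, 179.6) (330.8, 207.79999999999998)
0.5 0.002 [304.7 179.4 327.6 210.1]
0.5 0.004 [305.7 179.3 328.5 209.9]
0.5 0.006 [306.6 179.1 329.4 209.7]
0.6 0.002 [303.6 180.2 328.7 209.4]
0.6 0.004 [304.5 180.  329.6 209.2]
0.6 0.006 [305.5 179.9 330.5 209. ]
0.7 0.002 [302.6 181.  329.7 208.6]
0.7 0.004 [303.5 180.9 330.6 208.4]
0.7 0.006 [304.4 180.7 331.5 208.2]
0 [[323.1, 212.2], [320.9, 208.9]]
0.005 [[323.1, 210.1], [320.8, 206.8]]
0.01 [[323.0, 207.9], [320.8, 204.6]]
0.015 [[323.0, 205.7], [320.7, 202.4]]
tip px (323.6, 205.2)
-0.0175 [-0.0128  0.2791 -0.1999]
-0.001 [ 0.0036  0.2772 -0.1999]
```

>>> {"api": "apply_moves", "payload": {
  "motion": "0 0 0.04 0;0 0.01 0.08 -1;-0.001 0.03 0.12 -3;-0.004 0.065 0.14 -5;-0.007 0.105 0.14 -8;-0.01 0.15 0.14 -11;-0.013 0.195 0.14 -14;-0.016 0.24 0.14 -17;-0.018 0.27 0.14 -19;-0.0185 0.28 0.14 -19.5",
  "newtons": 25
}}

```text
t: 9.45
eef_pos: [0.4415, 0.0186, 0.3382]
tool_rot: [[0.993, -0.115, -0.002], [-0.115, -0.993, 0.001], [-0.002, -0.0, -1.0]]
contact_force: [-0.1, 0.4, -0.3]
width: 0.0705
gripper_force: 34.3
```

```bash
python3 - <<'E'
from h import *
T=env.state()["eef_pos"]; print(T)
c=proj("side",[T])[0].astype(int)
a=env.get_image("side")[c[1]-50:c[1]+60,c[0]-50:c[0]+50,::-1]; print(c)
o=cv2.resize(a,None,fx=5,fy=5,interpolation=2); cv2.imwrite("pics/c6.png",o)
E
```

```text
[0.44151616 0.01859987 0.33823498]
[297 101]
```

View pics/c6.png

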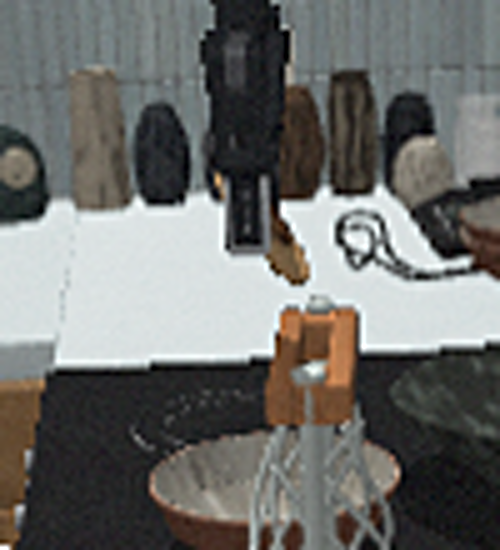

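>>> {"api": "apply_moves", "payload": {
  "motion": "0.002 -0.0005 -0.005 0;0.004 -0.001 -0.01 0;0.004 -0.001 -0.015 0;0.004 -0.001 -0.02 0;0.004 -0.001 -0.025 0;0.004 -0.001 -0.03 0;0.004 -0.001 -0.034 0;0.004 -0.001 -0.0375 0;0.004 -0.001 -0.0375 0;0.004 -0.001 -0.0375 0"
}}

```text
t: 10.5
eef_pos: [0.4461, 0.0151, 0.302]
tool_rot: [[0.993, -0.117, 0.0], [-0.117, -0.993, -0.0], [0.0, 0.0, -1.0]]
contact_force: [-0.3, 0.2, -0.1]
width: 0.0706
gripper_force: 34.3
```

>>> {"api": "apply_moves", "payload": {
  "motion": "0.002 -0.0002 0 0;0.004 -0.0005 0 0;0.006 -0.0007 -0.001 0;0.008 -0.0009 -0.001 0;0.01 -0.0012 -0.002 0;0.012 -0.0014 -0.002 0;0.014 -0.0016 -0.003 0;0.017 -0.002 -0.003 0;0.02 -0.0023 -0.004 0;0.02 -0.0023 -0.004 0"
}}

```text
t: 11.5
eef_pos: [0.4664, 0.0127, 0.2975]
tool_rot: [[0.993, -0.117, -0.0], [-0.117, -0.993, -0.0], [-0.0, 0.0, -1.0]]
contact_force: [-1.2, 0.3, -0.9]
width: 0.0702
gripper_force: 33.5
```

```bash
python3 - <<'E'
from h import *
T=env.state()["eef_pos"]; print(T)
c=proj("side",[T])[0].astype(int); print(c)
a=env.get_image("side")[c[1]-50:c[1]+40,c[0]-40:c[0]+40,::-1]
o=cv2.resize(a,None,fx=6,fy=6,interpolation=2); cv2.imwrite("pics/c7.png",o)
E
```

```text
[0.46639108 0.01266887 0.29753102]
[307 116]
```

View pics/c7.png

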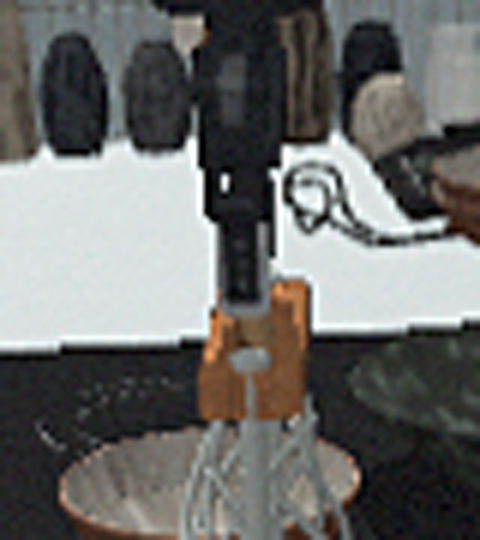

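The disc is now upright behind the finger, its lower part in the slot at crop (257,325), i.e. pixel (310,120). I'll centre it, lower it and release.

>>> {"api": "apply_moves", "payload": {
  "motion": "-0.001 0.0001 0 0;-0.002 0.0002 0 0;-0.003 0.0003 0 0;-0.0035 0.0004 0 0;-0.0035 0.0004 -0.002 0;-0.0035 0.0004 -0.004 0;-0.0035 0.0004 -0.006 0;-0.0035 0.0004 -0.008 0;-0.0035 0.0004 -0.009 0;-0.0035 0.0004 -0.009 0"
}}

```text
t: 12.55
eef_pos: [0.463, 0.013, 0.2889]
tool_rot: [[0.993, -0.117, 0.002], [-0.117, -0.993, -0.0], [0.002, 0.0, -1.0]]
contact_force: [5.7, 0.7, 1.2]
width: 0.0702
gripper_force: 33.7
```

>>> {"api": "apply_moves", "payload": {
  "motion": "0.0005 0 0 0;0.001 0 0 0;0.0015 0 0 0;0.0015 0 0 0;0.0015 0 0 0;0.0015 0 0 0;0.0015 0 0 0;0.0015 0 0 0;0.0015 0 0 0;0.0015 0 0 0"
}}

```text
t: 13.55
eef_pos: [0.464, 0.0131, 0.2888]
tool_rot: [[0.993, -0.117, -0.0], [-0.117, -0.993, -0.0], [-0.0, 0.0, -1.0]]
contact_force: [-0.0, 0.4, -1.3]
width: 0.0707
gripper_force: 33.6
```

>>> {"api": "apply_moves", "payload": {
  "motion": "0 0 0 0;0 0 0 0;0 0 0 0;0 0 0 0;0 0 0 0;0 0 0 0;0 0 0 0;0 0 0 0;0 0 0 0;0 0 0 0",
  "gripper": 0.85
}}

```text
t: 14.55
eef_pos: [0.4641, 0.0131, 0.2888]
tool_rot: [[0.993, -0.117, -0.0], [-0.117, -0.993, -0.0], [-0.0, 0.0, -1.0]]
contact_force: [-0.4, 0.1, 0.2]
width: 0.0791
gripper_force: 0.0
```

>>> {"api": "apply_moves", "payload": {
  "motion": "0 0 0.01 0;0 0 0.02 0;0 0 0.03 0;0 0 0.04 0;0 0 0.05 0;0 0 0.06 0;0 0 0.06 0;0 0 0.06 0;0 0 0.06 0;0 0 0.06 0"
}}

```text
t: 15.55
eef_pos: [0.464, 0.0131, 0.3482]
tool_rot: [[0.993, -0.117, -0.001], [-0.117, -0.993, -0.0], [-0.001, 0.0, -1.0]]
contact_force: [0.8, 0.2, 0.0]
width: 0.079
gripper_force: 0.0
```

```bash
python3 - <<'E'
from h import *
a=env.get_image("side")[80:155,270:350,::-1]; e=env.get_image("top")[175:240,160:270,::-1]
a=cv2.resize(a,None,fx=5,fy=5,interpolation=2); e=cv2.resize(e,None,fx=3.6,fy=3.6,interpolation=2)
o=np.zeros((380,800,3),np.uint8);o[:a.shape[0],:400]=a;o[:e.shape[0],402:402+e.shape[1]]=e; cv2.imwrite("pics/c8.png",o)
for th in("tally_ring_center","tally_bar_center"):
    for D in env.cut_out(th,"side"):
        ys,xs=np.nonzero(D["pixels"]); print(th,np.round(D["xy"]),round(D["conf"],2),xs.min(),xs.max(),ys.min(),ys.max())
for dz in(-.011,.015): 
  for dy in (-.036,0,.036): print(proj("side",[[.4693,.0125+dy,.29+dz+(.036 if dy==0 else 0)]]).round(1))
E
```

```text
tally_ring_center [268. 274.] 0.82 255 285 265 287
tally_ring_center [254. 321.] 0.68 234 270 307 335
tally_ring_center [284. 248.] 0.55 270 297 239 258
tally_ring_center [313. 116.] 0.5 307 312 110 123
tally_bar_center [322. 315.] 0.81 309 332 295 329
tally_bar_center [310. 190.] 0.48 292 333 112 227
[[309.8 127.9]]
[[308.3 110.2]]
[[307.9 119.5]]
[[309.4 118. ]]
[[307.9 100.2]]
[[307.5 110.1]]
```

View pics/c8.png

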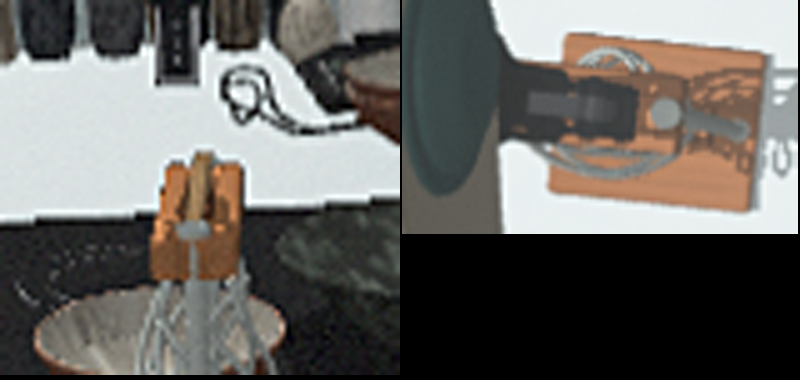

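The tally is seated on the rollers: its top edge is at row 110, exactly as predicted. I'll shut the fingers, centre them and press.

>>> {"api": "apply_moves", "payload": {
  "motion": "0.002 0 0 0;0.0045 -0.0005 0 0;0.0045 -0.0005 0 0;0.0045 -0.0005 0 0;0.0045 -0.0005 0 0;0.0045 -0.0005 0 0;0.0045 -0.0005 0 0;0.0045 -0.0005 0 0;0.0045 -0.0005 0 0;0.0045 -0.0005 0 0",
  "gripper": -1
}}

```text
t: 16.75
eef_pos: [0.4686, 0.0126, 0.3488]
tool_rot: [[0.993, -0.117, 0.0], [-0.117, -0.993, -0.0], [0.0, 0.0, -1.0]]
contact_force: [0.1, 0.8, -0.3]
width: 0.0001
gripper_force: 0.0
```

>>> {"api": "apply_moves", "payload": {
  "motion": "0 0 -0.01 0;0 0 -0.02 0;0 0 -0.028 0;0 0 -0.032 0;0 0 -0.035 0;0 0 -0.038 0;0 0 -0.041 0;0 0 -0.044 0;0 0 -0.044 0;0 0 -0.044 0"
}}

```text
t: 17.75
eef_pos: [0.4687, 0.0126, 0.3053]
tool_rot: [[0.993, -0.117, 0.001], [-0.117, -0.993, -0.0], [0.001, 0.0, -1.0]]
contact_force: [1.2, -0.2, 2.7]
width: 0.0
gripper_force: 1.4
```

>>> {"api": "apply_moves", "payload": {
  "motion": "0 0 -0.002 0;0 0 -0.004 0;0 0 -0.006 0;0 0 -0.008 0;0 0 -0.01 0;0 0 -0.011 0;0 0 -0.011 0;0 0 -0.011 0;0 0 -0.011 0;0 0 -0.011 0"
}}

```text
t: 18.75
eef_pos: [0.4686, 0.0126, 0.2939]
tool_rot: [[0.993, -0.117, 0.0], [-0.117, -0.993, -0.0], [0.0, 0.0, -1.0]]
contact_force: [0.4, -0.2, -0.4]
width: 0.0
gripper_force: 0.0
```

```bash
python3 - <<'E'
from h import *
for cam in("side","top"):
  for D in env.cut_out("tally_ring_center",cam):
        ys,xs=np.nonzero(D["pixels"]); print(cam,np.round(D["xy"]),round(D["conf"],2),len(xs),xs.min(),xs.max(),ys.min(),ys.max())
print("pocket",proj("side",[[.4693,.0125,.05]]))
print("mouth",proj("side",[[.4693,.0125,.279]]))
E
```

```text
side [268. 274.] 0.82 547 255 285 265 287
side [254. 321.] 0.68 849 234 270 307 335
side [284. 248.] 0.55 441 270 297 239 258
side [313. 116.] 0.5 64 307 312 110 123
top [330. 255.] 0.76 542 320 346 240 266
top [294. 242.] 0.75 565 282 307 228 254
top [383. 265.] 0.55 551 371 397 252 278
pocket [[311.70359245 199.72473296]]
mouth [[308.80981525 123.59428318]]
```

>>> {"api": "apply_moves", "payload": {
  "motion": "0 0 0.02 0;0 0 0.04 0;0 0 0.06 0;0 0 0.08 0;0 0 0.1 0;0 0.03 0.11 0;0 0.07 0.11 0;0 0.11 0.11 0;0 0.15 0.11 0;0 0.19 0.11 0"
}}

```text
t: 19.85
eef_pos: [0.4683, 0.2042, 0.404]
tool_rot: [[0.993, -0.117, 0.0], [-0.117, -0.993, -0.0], [0.0, -0.0, -1.0]]
contact_force: [0.5, 0.1, 0.5]
width: -0.0001
gripper_force: 0.0
```

```bash
python3 - <<'E'
from h import *
im0=cv2.imread("pics/side0.png"); im=env.get_image("side")[:,:,::-1]; t=env.get_image("top")[:,:,::-1]; t0=cv2.imread("pics/top0.png")
cv2.imwrite("pics/sideE.png",im)
for cam in("side","top"):
  for th in("tally_ring_center","tally_bar_center","shallow_bowl","small_jar"):
    for D in env.cut_out(th,cam):
        ys,xs=np.nonzero(D["pixels"]); print(cam,th,np.round(D["xy"]),round(D["conf"],2),len(xs),xs.min(),xs.max(),ys.min(),ys.max())
def blobs(a,b,x0,x1,y0,y1):
    d=(cv2.absdiff(a,b).max(2)>25).astype(np.uint8); d[:y0]=0;d[y1:]=0;d[:,:x0]=0;d[:,x1:]=0
    n,_,s,c=cv2.connectedComponentsWithStats(d); return [(s[i].tolist(),c[i].round().tolist()) for i in range(1,n) if s[i][4]>5]
print("side diff",blobs(im0,im,285,420,105,360)); print("top diff",blobs(t0,t,160,440,125,290))
# disc model in pocket: rows of edge-on disc; print pixels
g=np.radians(-6.7); y=np.array([-np.sin(g),np.cos(g),0]); C=np.array([.4693,.0125,.05]); th=np.linspace(0,6.28,60)
P=np.vstack([C+.036*(np.outer(np.cos(th),[0,0,1])+np.outer(np.sin(th),y))+k*.004*np.array([np.cos(g),np.sin(g),0]) for k in(-1,1)]); q=proj("side",P); print("model",q.min(0),q.max(0))
for r in range(184,216,3): print(r,[tuple(int(v) for v in im[r,c,::-1]) for c in range(302,322,2)])
E
```

```text
side tally_ring_center [269. 276.] 0.84 510 256 284 266 287
side tally_ring_center [251. 321.] 0.71 785 234 269 308 335
side tally_bar_center [321. 313.] 0.71 535 309 332 295 329
side shallow_bowl [353. 234.] 0.57 380 342 366 225 244
side small_jar [384. 238.] 0.78 854 373 400 220 258
top tally_ring_center [330. 254.] 0.91 544 320 346 240 266
top tally_ring_center [295. 241.] 0.84 536 282 307 228 254
top tally_ring_center [386. 263.] 0.76 572 371 398 252 277
top tally_bar_center [403. 210.] 0.9 340 387 414 206 221
top shallow_bowl [284. 170.] 0.77 499 273 298 160 183
top small_jar [309. 142.] 0.91 574 298 321 126 158
side diff [([300, 110, 18, 19, 182], [309.0, 120.0]), ([313, 191, 2, 4, 6], [313.0, 192.0]), ([285, 237, 49, 50, 1283], [302.0, 265.0]), ([327, 236, 2, 4, 6], [327.0, 237.0]), ([317, 240, 26, 33, 282], [330.0, 254.0]), ([324, 288, 15, 6, 53], [331.0, 291.0])]
top diff [([272, 186, 86, 104, 4909], [315.0, 241.0]), ([166, 190, 72, 28, 1205], [203.0, 203.0]), ([272, 196, 12, 4, 21], [278.0, 197.0]), ([281, 204, 15, 5, 50], [287.0, 206.0]), ([297, 206, 9, 4, 24], [301.0, 207
[... 1355 characters left out ...]
 (124, 136, 136), (103, 64, 41), (187, 122, 81)]
205 [(185, 125, 77), (192, 132, 85), (175, 112, 71), (123, 127, 124), (134, 140, 137), (112, 118, 114), (101, 72, 43), (103, 112, 115), (114, 75, 45), (189, 130, 85)]
208 [(185, 124, 79), (195, 129, 83), (198, 130, 83), (81, 56, 41), (120, 131, 130), (118, 124, 121), (105, 67, 41), (104, 78, 55), (104, 71, 49), (193, 129, 85)]
211 [(189, 130, 83), (200, 136, 87), (196, 135, 88), (104, 68, 40), (126, 138, 138), (119, 121, 120), (103, 74, 52), (118, 82, 57), (76, 50, 37), (108, 73, 49)]
214 [(190, 129, 82), (199, 135, 88), (196, 136, 86), (107, 71, 47), (127, 136, 136), (120, 123, 121), (100, 72, 48), (111, 74, 48), (111, 74, 50), (107, 75, 53)]
```

>>> {"api": "apply_moves", "payload": {
  "motion": "-0.012 0.027 0 0;-0.036 0.054 -0.01 4;-0.06 0.081 -0.02 8;-0.084 0.108 -0.04 12;-0.11 0.135 -0.06 16;-0.136 0.162 -0.08 20;-0.162 0.189 -0.1 24;-0.188 0.216 -0.12 28;-0.214 0.243 -0.14 32;-0.24 0.268 -0.16 36"
}}

```text
t: 21.35
eef_pos: [0.2278, 0.4713, 0.2433]
tool_rot: [[0.871, 0.491, 0.0], [0.491, -0.871, 0.001], [0.001, -0.0, -1.0]]
contact_force: [-0.2, -0.1, -0.1]
width: -0.0
gripper_force: 0.0
```

```bash
python3 - <<'E'
from h import *
im0=cv2.imread("pics/side0.png"); im=env.get_image("side")[:,:,::-1]; t=env.get_image("top")[:,:,::-1]; t0=cv2.imread("pics/top0.png")
cv2.imwrite("pics/sideF.png",im); cv2.imwrite("pics/topF.png",t)
def blobs(a,b,x0,x1,y0,y1):
    d=(cv2.absdiff(a,b).max(2)>25).astype(np.uint8); d[:y0]=0;d[y1:]=0;d[:,:x0]=0;d[:,x1:]=0
    n,_,s,c=cv2.connectedComponentsWithStats(d); return [(s[i].tolist(),c[i].round().tolist()) for i in range(1,n) if s[i][4]>3]
print("side diff",blobs(im0,im,250,420,105,360)); print("top diff",blobs(t0,t,160,460,100,290))
for r in range(186,212,2): print(r,[(im0[r,c,::-1].tolist(),im[r,c,::-1].tolist()) for c in (312,313,314)])
# slot seen from top: disc edge would show tan
print(t[203:207,190:218:3,::-1].tolist()==t0[203:207,190:218:3,::-1].tolist())
E
```

```text
side diff [([313, 191, 2, 4, 6], [313.0, 192.0]), ([250, 197, 7, 7, 10], [253.0, 200.0]), ([318, 243, 23, 30, 194], [329.0, 256.0]), ([320, 269, 14, 18, 121], [325.0, 279.0]), ([324, 288, 15, 6, 53], [331.0, 291.0])]
top diff [([320, 192, 38, 18, 410], [339.0, 201.0]), ([348, 195, 2, 2, 4], [348.0, 196.0]), ([214, 206, 8, 4, 19], [217.0, 207.0])]
186 [([103, 108, 106], [106, 108, 107]), ([105, 110, 105], [111, 114, 110]), ([110, 113, 109], [114, 118, 115])]
188 [([105, 111, 109], [104, 110, 107]), ([101, 105, 103], [109, 115, 112]), ([94, 100, 98], [90, 97, 95])]
190 [([107, 112, 107], [108, 112, 107]), ([98, 102, 99], [92, 90, 84]), ([128, 132, 130], [125, 132, 129])]
192 [([107, 112, 109], [107, 110, 107]), ([103, 112, 105], [94, 84, 68]), ([113, 117, 116], [102, 94, 83])]
194 [([105, 108, 109], [107, 110, 111]), ([102, 110, 106], [99, 91, 74]), ([92, 88, 81], [101, 94, 81])]
196 [([108, 114, 113], [109, 116, 113]), ([107, 112, 107], [98, 97, 88]), ([111, 65, 36], [98, 67, 38])]
198 [([104, 110, 108], [112, 115, 114]), ([98, 95, 86], [92, 94, 84]), ([111, 65, 39], [99, 67, 41])]
200 [([109, 115, 112], [108, 114, 111]), ([99, 89, 85], [95, 92, 85]), ([110, 66, 33], [102, 75, 44])]
202 [([109, 117, 115], [113, 121, 116]), ([105, 111, 112], [109, 115, 113]), ([111, 64, 36], [99, 70, 41])]
204 [([109, 119, 115], [115, 121, 116]), ([103, 110, 106], [100, 106, 106]), ([109, 65, 36], [99, 74, 43])]
206 [([113, 120, 116], [110, 116, 112]), ([101, 104, 103], [102, 108, 106]), ([113, 72, 46], [102, 73, 43])]
208 [([115, 120, 117], [119, 124, 122]), ([98, 106, 105], [98, 109, 106]), ([108, 64, 36], [103, 65, 39])]
210 [([117, 120, 120], [116, 123, 119]), ([102, 111, 110], [103, 110, 109]), ([97, 68, 45], [95, 65, 40])]
False
```

```bash
python3 - <<'E'
from h import *
t0,t,a0,a=[cv2.imread("pics/"+f).astype(int) for f in("top0.png","topF.png","side0.png","sideF.png")]
d=np.abs(t-t0).max(2)[185:235,195:265]>14; ys,xs=np.nonzero(d); print("top",sorted(set(zip((xs+195).tolist(),(ys+185).tolist())))[:60])
d=np.abs(a-a0).max(2)[125:222,295:330]>14; ys,xs=np.nonzero(d); print("side",sorted(zip((ys+125).tolist(),(xs+295).tolist())))
g=np.radians(-6.7); y=np.array([-np.sin(g),np.cos(g),0])
for dy in(-.02,0,.02): print(proj("top",[np.array([.4693,.0125,.05+np.sqrt(.036**2-dy**2)])+dy*y]))
E
```

```text
top [(213, 207), (213, 208), (214, 206), (214, 207), (214, 208), (215, 206), (215, 207), (215, 208), (216, 206), (216, 207), (216, 208), (217, 206), (217, 207), (217, 208), (218, 206), (218, 207), (218, 208), (218, 209), (219, 206), (219, 207), (219, 208), (219, 209), (220, 206), (220, 207), (220, 208), (220, 209), (221, 206), (221, 207), (221, 208), (238, 210), (238, 211), (241, 211)]
side [(127, 322), (135, 327), (138, 328), (146, 328), (150, 327), (150, 328), (151, 329), (154, 329), (160, 319), (166, 303), (167, 327), (168, 295), (176, 328), (177, 329), (181, 318), (181, 319), (182, 317), (183, 325), (185, 296), (185, 329), (188, 297), (190, 313), (191, 313), (191, 314), (192, 313), (192, 314), (193, 313), (193, 314), (194, 313), (195, 313), (196, 313), (197, 313), (199, 314)]
[[233.01485228 208.48205819]]
[[224.44186534 207.56446062]]
[[216.91461596 206.85416659]]
```

```bash
python3 -c "
from station import env
print(env.sign_off())"
```

```text
the job is handed in; nothing more can be done
None
```

The job is handed in. The ringed tally went into the slot ring to the back, snapped past the rollers, and by image comparison stands in the pocket, with the other tally, bowl and jar undisturbed. That the ring now faces front follows from how the guide turns it; I did not see it.

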